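Return the button box from the pile to its gap in the row

TASK

The button box lying directly on the big bottom box of the pile belongs in the gap in the middle of the wooden rack's row. Take off the two boxes above it and put this box down flat in the rack between its neighbours, its long side along the row, nudging the neighbours apart as needed but keeping them standing in the rack; then rebuild the pile, with those two boxes in their old order, centred and square on the bottom box. Set boxes down rather than dropping or tipping them, leave the bottom box where it is, and do not disturb the jar, the thread cone, the reel and the shears.

Things in the scene. Friction and masses are not known exactly. Their poses are not given: they have to be found in the camera images.
- bottom_box: Biggest card box of the pile, on the counter at its foot: 140 (its x) x 90 (its y) x 45 mm high, about 0.5 kg. Origin: centre of its underside; z up. All boxes are closed, rigid cream card boxes with plain brown lids flush with their sides; all are loose.
- middle_box: The box to be put away: second from the bottom of the pile, lying on the bottom box. 90 (x) x 60 (y) x 44 mm high, about 0.2 kg. Origin: centre of its underside; long side along its x. Roughly aligned with the bottom box (within 6 mm and 0.1 rad), as are the boxes above it.
- upper_box: Box lying on the middle box: 120 (x) x 60 (y) x 40 mm high, about 0.2 kg. Origin: centre of its underside; long side along its x.
- top_box: Smallest box, on the upper box at the top of the pile: 90 (x) x 46 (y) x 30 mm high, about 0.1 kg. Origin: centre of its underside; long side along its x. It may stay on the upper box while that is carried level.
- rack: Fixed light wooden rack on the counter; the row of boxes runs along its y. 298 mm long (y), 82 mm deep (x). Origin: centre of its underside. Floor 5 mm thick (boxes stand at z = 5 mm); low lips along both long sides, tops at z = 12 mm, leave 70 mm between them (x from -35 to +35 mm); end walls 55 mm high with inner faces at y = -141 and +141 mm.
- row_a: Box standing in the rack, the outermost on its +y side: 60 (x, rack's depth) x 44 (y, along the row) x 70 mm high, about 0.13 kg, loose. Origin: centre of its underside. It slides on the rack floor when pushed low.
- row_b: Box like row_a, in the rack on the +y side of the gap, next to the gap.
- row_c: Box like row_a, in the rack on the -y side of the gap, next to the gap. The gap between row_b and row_c is at first only 50 to 78 mm, too small for the 90 mm of the middle box; with all four pushed out against the end walls it is 106 mm, centred on the rack.
- row_d: Box like row_a, in the rack, the outermost on its -y side.
- jar: Bystander: glass jar with steel lid, 68 mm diameter, 95 mm high, standing beside the pile. Origin: centre of its underside.
- cone: Bystander: grey thread cone, 64 mm diameter at the foot, 118 mm high, standing beside the pile. Origin: centre of its underside.
- reel: Bystander: wooden ribbon reel lying flat beside the pile, 72 mm diameter, 30 mm high. Origin: centre of its underside.
- shears: Bystander: closed steel shears with black handles, lying flat beside the rack, 10 mm high. Blades along its +y to 91 mm from the origin, handles along its -y to 94 mm, handles 62 mm wide (x). Origin: at the pivot, on the counter.
Mind the look-alikes: they are no part of the job. What is shaped like the row_d but turquoise is not meant. What is shaped like the upper_box but purple is not meant.

How it is judged:
By the outcome, as a careful person would: the job done as asked, in the order asked, and still so for the second after the job is handed in, with the robot touching nothing.
It also fails if it takes over 72 s, if anything falls off the work surface, if the arm or the gripper's body presses on something with over 40 N, if the wrist force passes 120 N, or if a joint passes its speed limit or range.

ROBOT

A 6-joint arm with a two-finger parallel gripper is mounted at the origin on the work surface. World frame = base frame: x ahead of the robot, y to its left, z up, the work surface at z = 0. Lengths are in m, angles in rad, forces in N, time in s.
With the tool pointing down it reaches from about 0.375 to 0.975 m from the base axis. Payload 3.8 kg.
Tool frame: the origin (TCP) lies on the centre line of the jaws, within the pads' length; the fingertips stand 14 mm ahead of it and the grasp point (between the pads) lies 5 mm behind it; z points along the fingers, y is the line along which they close (so a half turn about z gives the same grasp; the last joint's range is limited). The gripper opens to 85 mm and grips with 20 to 120 N. Pads are 22 mm wide; open, the fingers measure 114 mm over their backs; the gripper's body (76 mm by 85 mm) begins 54 mm behind the grasp point. The pads swing forward as they close: fully open they stand 13 mm farther back than shut.
Start: joints at [-1.304, 0.264, 1.604, -0, 1.274, -0.037], TCP at [0.202, -0.644, 0.245] pointing down, gripper open.
Joint ranges: [-2.63, 2.63], [-0.94, 2.18], [0.31, 2.57], [-1.31, 4.45], [0, 2.66], [-2.55, 2.55]. Speed limits (rad/s): [2.57, 2.57, 3.14, 3.14, 3.14, 3.14].

INTERFACE

Orientations are given as a rotation vector (axis times angle).
In Python, from workcell import bot, eyes, spot_in gives the robot as it stands.
- The arm moves only by the tool carry_out, never from a script. Its argument "series" is text: rows parted by semicolons, each of 4 numbers parted by spaces: the shift along the world's x, y, z in m, then the turn about the world's z in degrees. In form: tx ty tz roll; .... A call has 1 to 20 rows; each row shifts and turns the commanded pose from where the row before left it; what a row does not reach is not made up. A row lasts 1/8 s, in which the tool goes at most 62.5 mm and 10.7 degrees, less where a joint would pass 70% of its speed; a pose out of reach is approached as far as the arm can. A call is refused whole if a number of a shift passes 0.0625 or a number of a turn 10.7, either way. A call with a gripper value outside its range is refused whole. "jaw" is the gripper command: -1 is shut, 1 is fully open, values between are in proportion, set as the call begins (left out, the last holds). The fingers move at their own pace and stop on an object; "grip_force" is the grip in N (left out, the last holds). Time passes only in rows, so rows that do not move let the fingers close. It gives the time, the measured TCP pose, the force, the opening and the grip force at its end, in the units of the state.
- bot.read_state(): the state, without advancing time (a new reading comes with each control period).
- eyes.read_camera(name): name is "side" or "top"; returns (picture, depth): 420x560x3 uint8, blue, green, red; 420x560 float32, m along the optical axis (not along the pixel's ray), 0 where there is no reading.
- eyes.get_calibration(name): a dict with "K" (3x3 intrinsics, pixels), "distortion" ([k1, k2, p1, p2, k3] as OpenCV has them; the pictures are not rectified), "position" and "rotation" of the camera in the world. Camera axes: x right, y down, z forward; pixel columns grow to the right and rows downward; lengths in m; the calibration is good to about 2 mm. A picture is of the moment at which its call begins. get_calibration takes no time and is no camera call.
- bot.finish_job(): hands the job in; it is judged then, once.
Trained networks look in the newest picture that a camera, given by its name, has taken for a name from the list of things; names that differ only in an ending like _2 or _b are one class to them, and where a whole thing is asked for, a point or a joint stands for the part that bears it (a point fixed in the world has none). Each returns a list of dicts, best first, with "score" (0 to 1); they miss things now and then, are a little off and sometimes report something else, mostly with a low value. They report only what shows in the picture. A call takes as long as a camera call. They do not tell look-alikes from the thing itself.
- spot_in(camera, target): "rect" ([centre column, centre row, width, height] in pixels, round what is visible of it).
The state is a dict: "time": time; "q": joint angles; "joint_vel": joint speeds; "joint_torque": joint torques, N m; "tool_pos": TCP position; "tcp_rot": TCP orientation; "wrist_force": force on the tool from outside, world axes, zero at the start; "torque": the same for the moment, N m; "width": opening from 0.0 (shut) to 1.0 (fully open); "grip_force": force on a finger pad.
Only numpy, scipy, OpenCV 4.12 (cv2) and the standard library are available. Lean on these libraries where they do the work, as an engineer would, in place of code of your own. Each camera call takes 0.05 s, during which the arm holds its last target. There are 200 camera calls.

## Working session

There is one attempt and no reset: what is moved stays moved. The work goes in short steps, Python scripts to look and compute and a tool call to move; the robot and the scene stay as the last step left them, time stands still between calls to the robot, and variables do not carry over. Pictures are saved under pics/ and viewed, at most 10 in all, crops included, and the job is handed in when it is done.

Besides the shell and the picture viewer there is one more tool, called after "Request:" by a JSON object that holds its "fn" and its "kwargs". carry_out: Moves the arm, as the interface text tells. Its arguments: {"type":"object","properties":{"series":{"type":"string"},"jaw":{"type":"number"},"grip_force":{"type":"number"}},"required":["series"]}

```bash
mkdir -p pics; cat > h.py <<'E'
import numpy as np, cv2
from workcell import bot, eyes, spot_in
def grab(n):
    im,d=eyes.read_camera(n); return im,d,eyes.get_calibration(n)
def cloud(d,c):
    h,w=d.shape; u,v=np.meshgrid(np.arange(w),np.arange(h))
    p=cv2.undistortPoints(np.stack([u,v],-1).reshape(-1,1,2).astype(np.float32),np.array(c["K"]),np.array(c["distortion"])).reshape(h,w,2)
    P=np.dstack([p*d[...,None],d])
    R=np.array(c["rotation"]); 
    if R.shape!=(3,3): R=cv2.Rodrigues(R)[0]
    W=P@R.T+np.array(c["position"]); W[d<=0]=np.nan
    return W
E
python3 - <<'E'
from h import *
ims=[]
for n in ("top","side"):
    im,d,c=grab(n); np.savez(f"{n}.npz",im=im,W=cloud(d,c)); cv2.imwrite(f"pics/{n}0.png",im); print(n,c["position"],c["K"],c["rotation"])
    for t in ["bottom_box","middle_box","upper_box","top_box","rack","row_a","jar","cone","reel","shears"]:
        print(t,[(np.round(r["rect"]).astype(int).tolist(),round(r["score"],2)) for r in spot_in(n,t)[:6]])
s=bot.read_state(); print(s)
E
```

```text
top [ 0.4658381  -0.03022974  1.06492508] [[415.30409219   0.         282.27024667]
 [  0.         415.30409219 207.35918001]
 [  0.           0.           1.        ]] [-2.14045776  2.20580621 -0.11903885]
bottom_box [([181, 209, 49, 57], 0.84)]
middle_box [([189, 202, 10, 35], 0.78)]
upper_box [([119, 251, 43, 54], 0.98), ([175, 206, 36, 58], 0.8)]
top_box [([168, 203, 30, 43], 0.63), ([374, 220, 25, 26], 0.35)]
rack [([349, 219, 125, 42], 0.63)]
row_a [([394, 222, 18, 25], 0.87), ([373, 219, 28, 29], 0.84), ([305, 215, 23, 30], 0.79), ([445, 196, 33, 38], 0.62), ([330, 214, 20, 26], 0.58)]
jar [([130, 192, 36, 33], 0.56)]
cone [([180, 156, 30, 24], 0.97), ([130, 194, 38, 30], 0.73)]
reel [([180, 262, 32, 31], 0.87), ([394, 222, 20, 25], 0.68)]
shears [([359, 269, 67, 34], 0.74)]
side [0.34503943 0.75503342 1.00117458] [[505.25702217   0.         275.25892124]
 [  0.         505.25702217 210.76475406]
 [  0.           0.           1.        ]] [-0.38813503  2.84186729 -1.08207345]
bottom_box [([232, 319, 82, 46], 0.55), ([288, 188, 26, 28], 0.39)]
middle_box [([222, 304, 37, 23], 0
[... 463 characters left out ...]
 38], 0.61)]
shears []
{'time': 1.1, 'q': array([-1.30385651e+00,  2.63892227e-01,  1.60399158e+00, -2.57904925e-05,
        1.27372585e+00, -3.68733760e-02]), 'joint_vel': array([-0.00028563, -0.00073595,  0.00102742, -0.0013458 , -0.00047653,
       -0.00043541]), 'joint_torque': array([-8.70031890e-04, -5.15086806e+01, -3.67731750e+01, -4.11012161e-05,
        1.10729274e-03,  2.05924238e-05]), 'tool_pos': array([ 0.20193858, -0.64407504,  0.24528952]), 'tcp_rot': array([-3.10539952e+00, -4.75404967e-01,  4.15465724e-05]), 'wrist_force': array([-0.15886819,  0.31057586,  0.8472453 ]), 'torque': array([-0.01438635, -0.01115938,  0.0164516 ]), 'grip_force': 0.0, 'width': 0.9984573612749524}
```

View pics/top0.png

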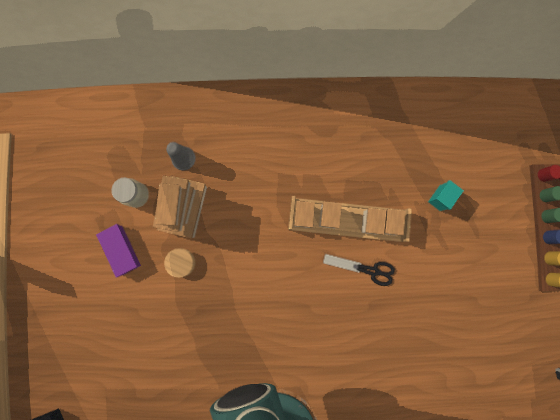

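View pics/side0.png

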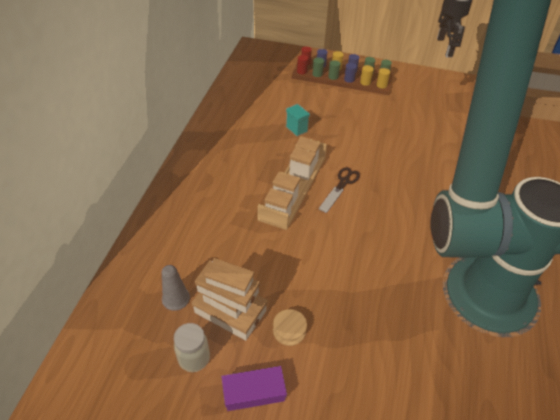

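Top view: the pile is at (181,207), with the rack at (350,219) and its row boxes at (305,215), (330,214), (373,219) and (394,222). Candidates for the pile boxes are the pile itself (181,207) and the purple block (118,251), which is a look-alike. For the row boxes, the turquoise block (446,196) is a look-alike. The target is the second layer of the cream/brown pile.

```bash
cat > m.py <<'E'
from h import *
def rect(P):
    (c,s,a)=cv2.minAreaRect((P[:,:2]*1000).astype(np.float32)); 
    if s[0]<s[1]: s=(s[1],s[0]); a+=90
    a=(a+90)%180-90
    return np.round(c,1),np.round(s,1),round(a,1)   # a: world angle of long side, deg
def lev(W,z0,z1,box):
    x0,x1,y0,y1=box
    m=(W[...,2]>z0)&(W[...,2]<z1)&(W[...,0]>x0)&(W[...,0]<x1)&(W[...,1]>y0)&(W[...,1]<y1)
    return m
def parts(W,z0,z1,box,mn=25):
    m=lev(W,z0,z1,box).astype(np.uint8); n,l,st,_=cv2.connectedComponentsWithStats(m,connectivity=4)
    for i in range(1,n):
        if st[i,4]>=mn:
            P=W[l==i]; print("  n",st[i,4],"z%.1f"%(np.median(P[:,2])*1e3),*rect(P),"px",st[i,:4])
E
python3 - <<'E'
from m import *
for n in ("top","side"):
    W=np.load(n+".npz")["W"]
    for z0,z1 in ((.038,.052),(.082,.096),(.122,.136),(.152,.166)):
        print(n,"pile",z0); parts(W,z0,z1,(.3,.7,.1,.4))
    print(n,"row"); parts(W,.068,.082,(.3,.7,-.45,.05)); print("wall"); parts(W,.052,.063,(.3,.7,-.45,.05),8)
    print("objs"); 
    parts(W,.02,.2,(.2,.8,-.6,.5),60); print("shears"); parts(W,.006,.016,(.2,.5,-.4,0),40)
t=cv2.imread("pics/top0.png"); s=cv2.imread("pics/side0.png")
a=cv2.resize(t[140:280,90:220],(390,420),interpolation=2); b=cv2.resize(s[250:390,150:280],(390,420),interpolation=2)
cv2.imwrite("pics/crop.png",np.hstack([a,b]))
E
```

```text
top pile 0.038
  n 33 z45.2 [690.6 210. ] [35.2 10.7] -77.2 px [174 158  15   7]
  n 651 z45.4 [578.9 211.9] [140.6  88.4] -14.8 px [157 180  48  59]
  n 46 z43.0 [611.9 314.6] [58.2 17.5] -16.5 px [134 183  12  23]
  n 858 z40.8 [475.8 377.4] [122.6  60.3] 24.2 px [107 224  30  52]
top pile 0.082
  n 30 z88.5 [694.7 212.5] [28.6  8.1] -84.1 px [170 154  13   6]
  n 79 z94.7 [633.8 349.9] [30.4 29.1] 66.7 px [112 178  16  11]
  n 172 z94.2 [610.3 329.5] [58.5 33.2] -41.8 px [115 180  23  23]
  n 138 z89.8 [579.9 185.4] [93.7  9.1] -11.5 px [182 184  11  40]
top pile 0.122
  n 486 z129.5 [578.5 215.9] [120.8  61.4] -11.3 px [153 176  35  56]
top pile 0.152
  n 888 z159.3 [573.2 215.6] [90.8 48.6] -6.6 px [155 183  26  43]
top row
  n 138 z70.1 [ 582.1 -445.9] [43.4 37.3] -40.6 px [436 186  14  22]
  n 462 z75.1 [549.5 -92.2] [59.6 43.7] -6.2 px [295 201  20  26]
  n 465 z75.0 [ 546.4 -156.7] [60.1 44.4] -8.2 px [321 201  21  27]
  n 943 z74.7 [ 525.6 -287.6] [92.9 63.7] 81.9 px [365 208  41  28]
wall
  n 107 z55.2 [556.2 -63.2] [79.9  8. ] -7.9 px [289 196   7  33]
  n 101 z54.5 [ 517
[... 2357 characters left out ...]
]
objs
  n 434 z61.6 [ 584.3 -451.5] [65.5 48.8] -39.8 px [286 104  24  27]
  n 918 z71.5 [ 520.8 -296.1] [118.  82.] 82.7 px [290 136  37  40]
  n 1315 z68.4 [ 546.5 -117.2] [126.4  82.3] 82.6 px [258 171  42  54]
  n 3713 z115.7 [577.1 214.1] [142.3  94.6] -14.6 px [192 258  76  78]
  n 762 z72.1 [706.3 223.5] [51.2 41.7] 8.6 px [161 265  26  40]
  n 795 z29.4 [437.5 224.4] [71.5 70.4] -65.6 px [273 310  34  30]
  n 1244 z91.0 [613.7 343.7] [64.1 62.8] -81.9 px [174 324  35  45]
  n 1965 z39.6 [472.6 379.9] [121.6  62.4] 26.5 px [221 366  66  42]
shears
  n 141 z10.7 [ 490.  -258.3] [179.8  17.2] 84.9 px [303 154  23  43]
  n 379 z8.8 [ 406.2 -226.7] [184.3  57.8] 78.0 px [320 166  41  46]
```

View pics/crop.png

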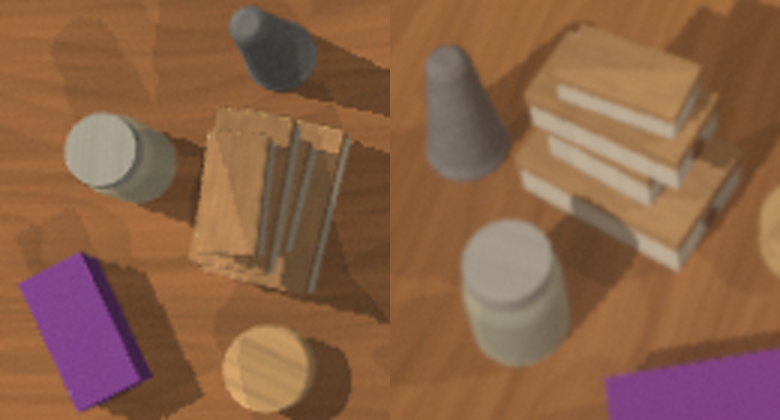

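The crop shows four layers of cream/brown boxes: the target is the thin third edge from the top (second layer). The cone, jar and reel stand close by, and the purple block is apart from the pile. First I'll spread the row with the shut gripper.

Request:
{"fn": "carry_out", "kwargs": {"series": "0.0334 0.0435 0 9.3;0.0334 0.0435 0 9.3;0.0334 0.0435 0 9.3;0.0334 0.0435 0 9.3;0.0334 0.0435 0 9.3;0.0334 0.0435 0 9.3;0.0334 0.0435 0 9.2;0.0334 0.0435 0 0;0.0334 0.0435 0 0;0.0334 0.0435 0 0;0 0 -0.05 0;0 0 -0.05 0;0 0 -0.03 0;0 0 0 0", "jaw": -1, "grip_force": 30}}

```text
time: 2.85
tool_pos: [0.5335, -0.2079, 0.1122]
tcp_rot: [-2.359, -2.066, 0.004]
wrist_force: [0.3, 0.5, 1.1]
width: -0.003
grip_force: 0.0
```

Request:
{"fn": "carry_out", "kwargs": {"series": "0.002 -0.001 -0.03 0;0 0 -0.03 0;0 0 -0.02 0;0 0 -0.004 0;0 0 0 0"}}

```text
time: 3.48
tool_pos: [0.5386, -0.2104, 0.0322]
tcp_rot: [2.363, 2.069, 0.001]
wrist_force: [0.1, 0.4, 0.4]
width: -0.002
grip_force: 0.0
```

Request:
{"fn": "carry_out", "kwargs": {"series": "0 0 -0.004 0;0.0008 0.006 0 0;0.0008 0.006 0 0;0.0008 0.006 0 0;0.0006 0.0045 0 0;0.0006 0.0045 0 0;0.0006 0.0045 0 0;0.0006 0.0045 0 0;0.0006 0.0045 0 0;0.0006 0.0035 0 0;0 0 0 0"}}

```text
time: 4.85
tool_pos: [0.5456, -0.1678, 0.029]
tcp_rot: [2.359, 2.068, 0.0]
wrist_force: [-0.6, -6.7, 4.5]
width: -0.002
grip_force: 0.0
```

```bash
python3 - <<'E'
from m import *
im,d,c=grab("top"); W=cloud(d,c); parts(W,.068,.082,(.3,.6,-.42,-.02)); parts(W,.045,.063,(.3,.6,-.42,-.02),60)
print(bot.read_state()["tool_pos"])
E
```

```text
n 632 z76.2 [551.1 -96.5] [63.2 62.5] -2.6 px [293 200  27  27]
  n 257 z74.7 [ 522.5 -319. ] [61.2 29.5] -9.5 px [392 210  14  26]
  n 106 z54.9 [556.4 -63.1] [79.8  7.9] -7.8 px [289 196   7  33]
  n 140 z54.2 [ 517.9 -348.5] [79.7  9.4] -7.8 px [405 208   6  33]
[ 0.54556344 -0.16779327  0.02899036]
```

Request:
{"fn": "carry_out", "kwargs": {"series": "0.0002 0.0015 0 0;0.0002 0.0015 0 0;0.0001 0.001 0 0;0 0 0 0"}}

```text
time: 5.4
tool_pos: [0.5455, -0.1676, 0.0292]
tcp_rot: [2.355, 2.067, -0.006]
wrist_force: [-4.3, -21.5, 5.1]
width: -0.001
grip_force: 0.1
```

Request:
{"fn": "carry_out", "kwargs": {"series": "-0.002 -0.015 0 0;-0.004 -0.03 0 0;-0.0008 -0.006 0 0;-0.0008 -0.006 0 0;-0.0006 -0.0045 0 0;-0.0006 -0.0045 0 0;-0.0006 -0.0045 0 0;-0.0003 -0.0025 0 0;-0.0003 -0.002 0 0;0 0 0 0"}}

```text
time: 6.65
tool_pos: [0.5359, -0.2364, 0.0288]
tcp_rot: [2.363, 2.068, 0.004]
wrist_force: [0.5, 5.1, 7.1]
width: -0.004
grip_force: 0.1
```

Request:
{"fn": "carry_out", "kwargs": {"series": "-0.0008 -0.003 0 0;-0.0006 -0.002 0 0;-0.0003 -0.002 0 0;-0.0002 -0.0015 0 0;0 0 0 0"}}

```text
time: 7.28
tool_pos: [0.5341, -0.2448, 0.0289]
tcp_rot: [2.363, 2.069, 0.004]
wrist_force: [0.1, 5.2, 6.2]
width: 0.004
grip_force: 0.8
```

Request:
{"fn": "carry_out", "kwargs": {"series": "-0.0003 -0.0015 0 0;-0.0003 -0.0015 0 0;-0.0001 -0.001 0 0;0 0 0 0"}}

```text
time: 7.78
tool_pos: [0.5338, -0.2459, 0.0289]
tcp_rot: [-2.363, -2.067, -0.008]
wrist_force: [3.4, 16.3, 11.1]
width: -0.002
grip_force: 1.4
```

Request:
{"fn": "carry_out", "kwargs": {"series": "0.0008 0.006 0.01 0;0 0 0.06 0;0 0 0.06 0;0.0029 0.03 0.05 9.6;0.0049 0.052 0.03 9.6;0.0049 0.052 0.02 9.6;0.0049 0.052 0 9.6;0.0049 0.052 0 9.6;0.0049 0.052 0 9.6;0.0049 0.052 0 9.6;0.0049 0.052 0 9.6;0.0049 0.052 0 9.4;0 0 0 0", "jaw": 1}}

```text
time: 9.4
tool_pos: [0.5746, 0.2057, 0.2573]
tcp_rot: [0.304, 3.127, 0.001]
wrist_force: [-0.7, -0.3, 0.8]
width: 0.999
grip_force: 0.0
```

```bash
python3 - <<'E'
from m import *
s=bot.read_state(); print(s["q"],s["tool_pos"],s["tcp_rot"])
im,d,c=grab("top"); W=cloud(d,c); parts(W,.068,.082,(.3,.6,-.42,-.02)); parts(W,.045,.063,(.3,.6,-.42,-.02),60)
E
```

```text
[ 3.02666605e-01  1.35078099e-01  1.73481220e+00  5.73879673e-04
  1.27127639e+00 -1.07440131e+00] [0.5745502  0.20568671 0.25726494] [3.04079428e-01 3.12666174e+00 1.05374382e-03]
  n 925 z75.0 [ 549.5 -114.1] [89.  65.3] 83.8 px [294 200  39  28]
  n 904 z74.7 [ 524.  -298.2] [89.2 62.8] 83.4 px [371 209  38  27]
  n 112 z54.8 [556.3 -63.2] [79.6  8. ] -7.8 px [289 196   7  33]
  n 88 z54.2 [ 517.8 -349. ] [79.7  9.6] -8.1 px [404 208   7  33]
```

```bash
python3 - <<'E'
from m import *
im,d,c=grab("top"); W=cloud(d,c)
cv2.imwrite("pics/rack1.png",cv2.resize(im[185:255,280:420],(784,392),interpolation=2))
E
```

```text
(no output)
```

View pics/rack1.png

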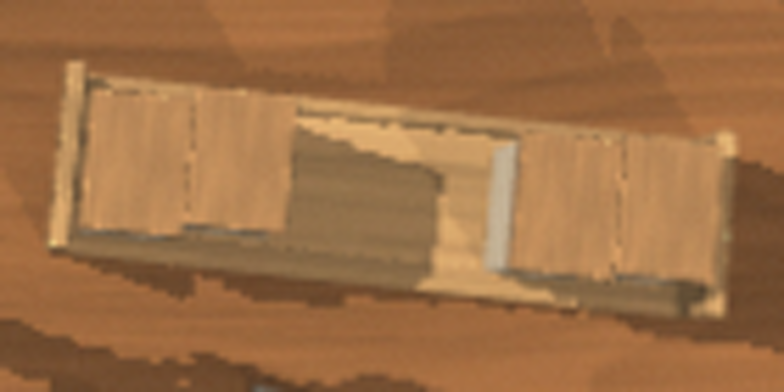

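Request:
{"fn": "carry_out", "kwargs": {"series": "0.003 0.011 -0.04 0;0 0 -0.04 0;0 0 -0.035 0;0 0 -0.03 0;0 0 0 0"}}

```text
time: 10.12
tool_pos: [0.5753, 0.2109, 0.1093]
tcp_rot: [-0.315, -3.12, 0.005]
wrist_force: [0.4, 0.4, 0.4]
width: 0.998
grip_force: 0.0
```

Request:
{"fn": "carry_out", "kwargs": {"series": "0.002 0.006 0 0;0 0 0 0"}}

```text
time: 10.38
tool_pos: [0.5816, 0.22, 0.1147]
tcp_rot: [0.312, 3.122, 0.003]
wrist_force: [0.0, -0.7, 1.0]
width: 0.995
grip_force: 0.0
```

Request:
{"fn": "carry_out", "kwargs": {"series": "0 0 0 0;0 0 0 0;0 0 0 0;0 0 0 0;0 0 0 0", "jaw": -1, "grip_force": 35}}

```text
time: 11.0
tool_pos: [0.5804, 0.2192, 0.1137]
tcp_rot: [0.311, 3.124, -0.0]
wrist_force: [-0.9, -2.7, 5.6]
width: 0.697
grip_force: 39.6
```

Request:
{"fn": "carry_out", "kwargs": {"series": "0 0 0.008 0;0 0 0.015 0;-0.004 -0.008 0.015 0;-0.008 -0.017 0 0;-0.012 -0.025 0 0;-0.014 -0.03 0 0;-0.014 -0.03 0 0;-0.013 -0.027 0 0;-0.009 -0.019 -0.01 0;-0.005 -0.01 -0.02 0;-0.001 -0.003 -0.025 0;0 0 -0.025 0;0 0 -0.02 0;0 0 -0.013 0;0 0 -0.006 0;0 0 0 0"}}

```text
time: 13.0
tool_pos: [0.4997, 0.0504, 0.0312]
tcp_rot: [-0.312, -3.126, 0.0]
wrist_force: [-0.5, 0.7, -3.1]
width: 0.696
grip_force: 38.7
```

```bash
python3 - <<'E'
from m import *
for n in("top","side"):
    im,d,c=grab(n); W=cloud(d,c); print(n,"mid"); parts(W,.08,.097,(.45,.66,.13,.285)); print("bot");parts(W,.036,.054,(.45,.66,.13,.285)); print("up/top");parts(W,.03,.09,(.4,.6,-.05,.13))
E
```

```text
top mid
  n 952 z89.5 [585.1 212.3] [91.1 59.6] -15.3 px [160 182  34  42]
bot
  n 885 z45.4 [579.2 212.4] [141.   90.3] -15.0 px [157 176  49  62]
up/top
  n 189 z49.0 [447.   60.8] [61.5 22.3] 87.9 px [230 254  26  10]
side mid
  n 1115 z88.3 [582.7 213.2] [91.4 63.2] -15.1 px [201 271  51  40]
bot
  n 1177 z44.2 [577.6 214.9] [142.6  92. ] -13.9 px [192 291  76  43]
up/top
  n 1075 z56.9 [498.6  63.2] [120.4 102.2] -12.1 px [256 233  56  41]
```

Request:
{"fn": "carry_out", "kwargs": {"series": "0 0 -0.003 0;0 0 -0.002 0;0 0 -0.0015 0;0 0 0 0"}}

```text
time: 13.6
tool_pos: [0.4998, 0.0504, 0.0248]
tcp_rot: [0.312, 3.126, 0.0]
wrist_force: [0.5, 0.4, -3.7]
width: 0.695
grip_force: 38.8
```

Request:
{"fn": "carry_out", "kwargs": {"series": "0 0 -0.001 0;0 0 -0.001 0;0 0 0 0"}}

```text
time: 13.98
tool_pos: [0.4998, 0.0504, 0.0247]
tcp_rot: [-0.312, -3.125, -0.0]
wrist_force: [-7.5, -1.0, 13.5]
width: 0.697
grip_force: 40.9
```

Request:
{"fn": "carry_out", "kwargs": {"series": "0 0 0 0;0 0 0 0;0 0 0.01 0;0 0 0.05 0;0 0 0.06 0;0.001 -0.007 0.03 -5.4;0.006 -0.04 0 -10.1;0.006 -0.04 0 -10.1;0.006 -0.04 0 -10.1;0.006 -0.04 0 -10.1;0.006 -0.04 0 -10.1;0.0057 -0.05 0 -10.1;0 0 0 -10.1;0 0 0 -10.1;0 0 0 0", "jaw": 1}}

```text
time: 15.85
tool_pos: [0.5365, -0.2069, 0.1731]
tcp_rot: [2.362, 2.071, 0.0]
wrist_force: [-0.1, 1.6, 0.0]
width: 1.001
grip_force: 0.0
```

Request:
{"fn": "carry_out", "kwargs": {"series": "0 0 -0.03 0;0 0 -0.03 0;0 0 0 0", "jaw": -0.2}}

```text
time: 16.23
tool_pos: [0.5342, -0.2053, 0.1103]
tcp_rot: [-2.356, -2.07, 0.004]
wrist_force: [0.7, 0.4, -0.0]
width: 0.401
grip_force: 0.0
```

Request:
{"fn": "carry_out", "kwargs": {"series": "0 0 -0.04 0;0 0 -0.03 0;0 0 -0.017 0;0.0026 0.02 0 0;0.0013 0.01 0 0;0.0008 0.006 0 0;0.0005 0.004 0 0;0.0004 0.003 0 0;0 0 0 0"}}

```text
time: 17.35
tool_pos: [0.5432, -0.1674, 0.0278]
tcp_rot: [2.357, 2.067, -0.003]
wrist_force: [-4.1, -14.2, 4.9]
width: 0.402
grip_force: 0.0
```

Request:
{"fn": "carry_out", "kwargs": {"series": "0.0002 0.002 0 0;0 0 0 0;-0.0026 -0.02 0 0;-0.0046 -0.036 0 0;-0.0013 -0.01 0 0;-0.0011 -0.008 0 0;-0.0006 -0.005 0 0;-0.0005 -0.004 0 0;-0.0002 -0.002 0 0;-0.0002 -0.002 0 0;0 0 0 0"}}

```text
time: 18.73
tool_pos: [0.5318, -0.245, 0.0277]
tcp_rot: [-2.361, -2.067, -0.005]
wrist_force: [-3.6, 14.0, 16.2]
width: 0.402
grip_force: 0.0
```

Request:
{"fn": "carry_out", "kwargs": {"series": "0.001 0.01 0.01 0;0 0 0.06 0;0 0 0.06 0;0.003 0.03 0.04 9.2;0.006 0.052 0 9.2;0.006 0.052 0 9.2;0.006 0.052 0 9.2;0.006 0.052 0 9.2;0.006 0.052 0 9.2;0.006 0.052 0 9.2;0.006 0.052 0 9.2;0.006 0.052 0 8.8;0 0 0 0", "jaw": 1}}

```text
time: 20.35
tool_pos: [0.5828, 0.2113, 0.1958]
tcp_rot: [0.407, 3.115, 0.001]
wrist_force: [-0.4, -1.3, -0.5]
width: 1.002
grip_force: 0.0
```

```bash
python3 - <<'E'
from m import *
im,d,c=grab("top"); W=cloud(d,c); parts(W,.068,.082,(.3,.6,-.42,-.02)); parts(W,.045,.063,(.3,.6,-.42,-.02),60)
print("up"); parts(W,.032,.046,(.4,.6,-.05,.13));print("top"); parts(W,.062,.078,(.4,.6,-.05,.13))
cv2.imwrite("pics/rack2.png",cv2.resize(im[185:255,280:420],(784,392),interpolation=2))
s=bot.read_state(); print(s["q"],s["tool_pos"],s["tcp_rot"])
E
```

```text
n 921 z75.1 [ 550.6 -111.1] [90.4 63.5] 86.4 px [293 200  39  27]
  n 912 z74.6 [ 524.  -298.3] [88.6 63.2] 82.8 px [371 209  38  27]
  n 112 z55.4 [556.3 -63.2] [79.6  8. ] -7.9 px [289 196   7  33]
  n 82 z55.1 [ 517.8 -349.3] [79.9  8.8] -7.1 px [405 208   6  33]
up
  n 462 z40.2 [498.6  50.4] [120.6  60.4] -11.6 px [231 212  32  52]
top
  n 729 z70.1 [492.7  49.5] [90.2 46.3] -7.4 px [235 220  23  39]
[ 3.04912932e-01  1.94754601e-01  1.78192854e+00 -3.72072605e-04
  1.16526188e+00 -1.00349731e+00] [0.58263692 0.20935637 0.1955797 ] [-4.10722228e-01 -3.11445208e+00  7.20504365e-04]
```

View pics/rack2.png

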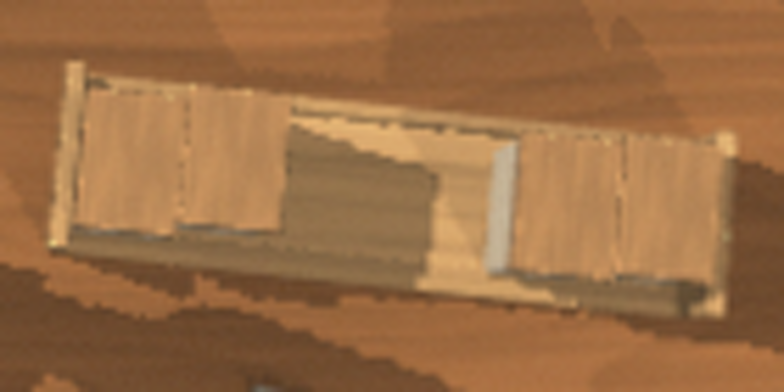

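Request:
{"fn": "carry_out", "kwargs": {"series": "0.0018 0.002 -0.04 0;0 0 -0.04 0;0 0 -0.035 0;0 0 -0.015 0;0 0 0 0;0 0 0 0"}}

```text
time: 21.15
tool_pos: [0.5863, 0.2095, 0.0676]
tcp_rot: [0.416, 3.111, 0.002]
wrist_force: [0.2, 0.7, 0.1]
width: 0.999
grip_force: 0.0
```

Request:
{"fn": "carry_out", "kwargs": {"series": "-0.001 0.0025 0 0;0 0 0 0;0 0 0 0;0 0 0 0;0 0 0 0;0 0 0 0", "jaw": -1}}

```text
time: 21.9
tool_pos: [0.585, 0.2125, 0.0676]
tcp_rot: [0.415, 3.112, 0.002]
wrist_force: [-1.5, 0.3, 5.8]
width: 0.695
grip_force: 39.6
```

Request:
{"fn": "carry_out", "kwargs": {"series": "0 0 0.01 0;0 0 0.04 0;0 0 0.05 0;0 0 0.03 0;0 0 0 0;0 0 0 0"}}

```text
time: 22.65
tool_pos: [0.5828, 0.2115, 0.194]
tcp_rot: [-0.415, -3.112, 0.002]
wrist_force: [0.1, 0.6, -2.2]
width: 0.696
grip_force: 38.9
```

```bash
python3 - <<'E'
from m import *
s=bot.read_state(); print(s["tool_pos"],s["tcp_rot"],s["width"])
for n in("top","side"):
    im,d,c=grab(n); W=cloud(d,c); print(n);parts(W,.036,.054,(.45,.66,.13,.285)); 
    for k in range(3):pass
    parts(W,.205,.228,(.45,.7,.1,.3),10); parts(W,.174,.235,(.45,.7,.1,.3),10)
E
```

```text
[0.5827878  0.21153815 0.19404524] [-4.15043035e-01 -3.11164579e+00  1.78464769e-03] 0.6960369982098313
top
  n 1248 z45.5 [579.2 212.5] [141.1  90. ] -15.2 px [157 178  48  61]
  n 196 z215.7 [610.3 194.8] [45.7 29.4] 74.2 px [161 174  21  19]
  n 319 z215.8 [553.1 213.9] [52.3 32.7] 77.4 px [148 204  28  17]
  n 220 z215.5 [610.3 194.8] [45.7 29.4] 74.2 px [161 174  23  19]
  n 377 z215.4 [549.7 206.3] [68.6 33. ] 87.1 px [148 204  32  17]
side
  n 2357 z44.3 [577.3 214.8] [143.1  92.5] -13.6 px [192 276  76  57]
  n 787 z214.4 [559.2 219.1] [79.9 55.5] 84.7 px [212 238  40  39]
  n 11 z215.2 [596.8 228.1] [9.6 4.3] -27.2 px [211 256   4   4]
  n 1149 z213.7 [566.8 224.5] [101.8  61.7] 67.0 px [208 235  44  50]
```

Request:
{"fn": "carry_out", "kwargs": {"series": "-0.0015 -0.0165 0 -8.24;-0.005 -0.045 0 -8.24;-0.005 -0.045 0 -8.24;-0.005 -0.045 0 -8.24;-0.005 -0.045 0 -8.24;-0.005 -0.045 0 -8.24;-0.005 -0.045 0 -8.24;-0.005 -0.045 0 -8.24;-0.005 -0.045 0 -8.24;-0.004 -0.03 0 -8.24;0 -0.01 -0.04 0;0 0 -0.04 0;0 0 0 0;0 0 0 0"}}

```text
time: 24.5
tool_pos: [0.5385, -0.2045, 0.1158]
tcp_rot: [-2.363, -2.069, 0.0]
wrist_force: [1.0, -0.0, -0.7]
width: 0.7
grip_force: 38.8
```

```bash
python3 - <<'E'
from m import *
s=bot.read_state(); print(s["tool_pos"],s["tcp_rot"],s["width"])
for n in("top","side"):
    im,d,c=grab(n); W=cloud(d,c)
    cv2.imwrite(f"pics/pl_{n}.png",im)
    a=im[170:270,270:430] if n=="top" else im[110:210,240:400]
    ims=cv2.resize(a,(800,500),interpolation=2)[:, :] if n=="top" else ims
    print(n); parts(W,.125,.14,(.4,.65,-.35,-.05),10)
    if n=="top": t=cv2.resize(a,(480,300),interpolation=2)
    else: cv2.imwrite("pics/pl.png",np.vstack([t,cv2.resize(a,(480,300),interpolation=2)]))
E
```

```text
[ 0.53849531 -0.20446271  0.11583731] [-2.36300818e+00 -2.06931632e+00  3.76080145e-04] 0.7002927426662235
top
  n 300 z137.0 [ 542.6 -173.9] [60.  28.3] -7.6 px [335 200  15  28]
  n 11 z136.2 [ 505.2 -237.6] [14.6  4. ] 89.5 px [368 228   7   3]
side
  n 510 z137.1 [ 540.5 -192.9] [83.5 82.9] 64.0 px [277 140  34  27]
```

View pics/pl.png

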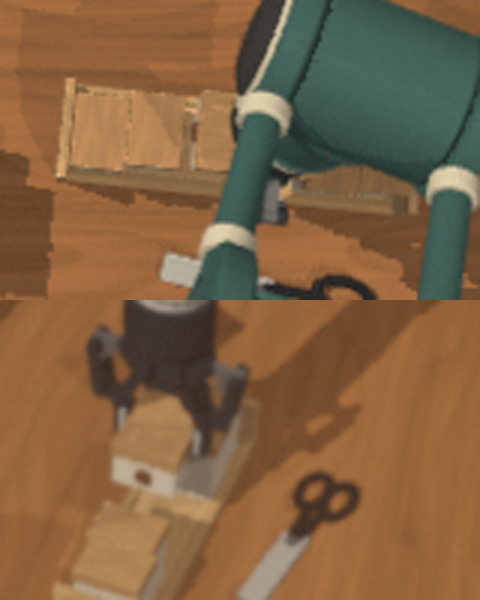

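Top view: the held box's +y end leaves a clear strip to row_b (crop about (192,130)), and the box is square to the rack. I'll lower it.

Request:
{"fn": "carry_out", "kwargs": {"series": "-0.001 0 -0.02 0;0 0 -0.025 0;0 0 -0.02 0;0 0 -0.012 0;0 0 -0.007 0;0 0 0 0"}}

```text
time: 25.35
tool_pos: [0.5374, -0.2045, 0.0316]
tcp_rot: [-2.363, -2.069, 0.0]
wrist_force: [0.9, -0.8, -0.8]
width: 0.697
grip_force: 39.0
```

Request:
{"fn": "carry_out", "kwargs": {"series": "0 0 -0.002 0;0 0 -0.0015 0;0 0 -0.001 0;0 0 0 0"}}

```text
time: 25.85
tool_pos: [0.5377, -0.2047, 0.0277]
tcp_rot: [2.363, 2.069, 0.0]
wrist_force: [-0.2, 0.5, -0.8]
width: 0.698
grip_force: 39.1
```

Request:
{"fn": "carry_out", "kwargs": {"series": "0 0 -0.001 0;0 0 -0.001 0;0 0 0 0"}}

```text
time: 26.22
tool_pos: [0.5377, -0.2047, 0.0276]
tcp_rot: [2.363, 2.07, -0.0]
wrist_force: [-5.8, 2.3, 14.1]
width: 0.701
grip_force: 40.7
```

Request:
{"fn": "carry_out", "kwargs": {"series": "0 0 0 0;0 0 0 0;0 0 0.01 0;0 0 0.05 0;0 0 0.06 0;0 0.005 0.03 8;-0.006 0.04 0 10;-0.006 0.04 0 10;-0.006 0.04 0 10;-0.006 0.04 0 10;-0.006 0.04 0 10;-0.0078 0.05 0 10;0 0 0 10;0 0 0 8.1;0 0 0 0", "jaw": 1}}

```text
time: 28.1
tool_pos: [0.4997, 0.0507, 0.1757]
tcp_rot: [0.316, 3.125, 0.0]
wrist_force: [-0.6, -0.2, 0.4]
width: 0.998
grip_force: 0.0
```

```bash
python3 - <<'E'
from m import *
s=bot.read_state(); print(s["tool_pos"],s["tcp_rot"],s["width"])
im,d,c=grab("top"); W=cloud(d,c); parts(W,.068,.082,(.3,.6,-.42,-.02)); print("mid");parts(W,.043,.056,(.3,.6,-.42,-.02),60); print("pile");parts(W,.036,.054,(.45,.66,.13,.285))
im,d,c=grab("side"); W=cloud(d,c); parts(W,.036,.046,(.4,.6,-.05,.13));parts(W,.062,.078,(.4,.6,-.05,.13)); parts(W,.043,.056,(.3,.6,-.42,-.02),60)
E
```

```text
[0.4996723  0.05066733 0.17571841] [3.16102976e-01 3.12512999e+00 9.61296286e-05] 0.9978988613155223
  n 925 z75.1 [ 550.8 -111.1] [90.9 63.8] 87.0 px [293 200  39  27]
  n 910 z74.8 [ 523.9 -297.8] [88.5 62.8] 83.2 px [371 209  38  27]
mid
  n 870 z48.9 [ 537.8 -203.8] [88.4 60.1] 82.7 px [330 205  38  27]
pile
  n 934 z45.5 [579.7 213.3] [141.6  89.9] -15.0 px [157 176  48  57]
  n 465 z39.8 [496.3  51.8] [120.5  64.5] -11.1 px [256 236  56  37]
  n 681 z69.6 [490.4  50.4] [90.6 51.1] -7.2 px [265 233  43  28]
```

Request:
{"fn": "carry_out", "kwargs": {"series": "0 0 -0.04 0;0 0 -0.05 0;0 0 -0.045 0;0 0 -0.0155 0;0 0 0 0;0 0 0 0"}}

```text
time: 28.95
tool_pos: [0.5015, 0.0504, 0.0266]
tcp_rot: [0.315, 3.122, 0.001]
wrist_force: [0.4, -0.1, -0.1]
width: 1.001
grip_force: 0.0
```

Request:
{"fn": "carry_out", "kwargs": {"series": "0 0 0 0;0 0 0 0;0 0 0 0;0 0 0 0;0 0 0 0", "jaw": -1}}

```text
time: 29.58
tool_pos: [0.5011, 0.0504, 0.0266]
tcp_rot: [0.314, 3.123, 0.0]
wrist_force: [-1.1, -0.8, 5.6]
width: 0.695
grip_force: 39.2
```

Request:
{"fn": "carry_out", "kwargs": {"series": "0 0 0.008 0;0 0 0.02 0;0 0 0.03 -1;0.004 0.008 0.025 -1;0.008 0.016 0.007 -1.3;0.012 0.024 0 0;0.0135 0.0275 0 0;0.0135 0.0275 0 0;0.012 0.024 0 0;0.009 0.018 0 0;0.006 0.012 0 0;0.0025 0.0045 0 0;0 0 -0.015 0;0 0 -0.012 0;0 0 -0.007 0;0 0 0 0;0 0 0 0"}}

```text
time: 31.7
tool_pos: [0.5804, 0.2118, 0.081]
tcp_rot: [0.405, 3.115, 0.0]
wrist_force: [0.4, 0.2, -3.8]
width: 0.694
grip_force: 39.0
```

```bash
python3 - <<'E'
from m import *
s=bot.read_state(); print(s["tool_pos"],s["tcp_rot"],s["width"])
for n in ("top","side"):
    im,d,c=grab(n); W=cloud(d,c); print(n);parts(W,.038,.054,(.45,.66,.13,.285));print("upper"); parts(W,.088,.106,(.45,.7,.13,.3)); 
E
```

```text
[0.58035704 0.21181354 0.0809979 ] [4.04786016e-01 3.11504964e+00 2.07143456e-04] 0.6944662356915097
top
  n 218 z45.6 [623.3 199.4] [88.3 48.9] 74.6 px [171 176  34  27]
  n 259 z45.1 [537.  202.9] [63.8 50.7] -15.0 px [172 212  26  27]
upper
  n 31 z95.3 [695.4 214.4] [28.6  7.1] 89.0 px [169 154  13   5]
  n 208 z94.6 [624.8 189.6] [67.3 35. ] 39.2 px [171 178  24  23]
  n 108 z95.1 [540.5 204.3] [51.6 24.8] -16.1 px [172 211  15  22]
side
  n 870 z44.1 [577.6 215. ] [141.8  91.5] -14.4 px [192 292  76  42]
upper
  n 52 z95.4 [694.  219.5] [27.5  7.8] 80.1 px [171 271   8  13]
  n 78 z93.8 [628.7 206.9] [48.6 16.7] 76.7 px [198 271  13  19]
  n 437 z94.6 [549.1 227.7] [74.2 61.3] 75.4 px [217 287  44  27]
```

Request:
{"fn": "carry_out", "kwargs": {"series": "0.001 0 -0.004 0;0 0 -0.003 0;0 0 -0.002 0;0 0 -0.001 0;0 0 0 0"}}

```text
time: 32.42
tool_pos: [0.5809, 0.2119, 0.0716]
tcp_rot: [-0.404, -3.115, 0.0]
wrist_force: [-4.8, -1.1, 5.2]
width: 0.689
grip_force: 40.0
```

Request:
{"fn": "carry_out", "kwargs": {"series": "0 0 0 0;0 0 0 0;0 0 0.01 0;0 0 0.05 0;0 0 0.05 0;0 -0.05 0.02 0;0 -0.06 0 0;0 -0.05 0 0;0 0 0 0;0 0 0 0", "jaw": 1}}

```text
time: 33.67
tool_pos: [0.5814, 0.0521, 0.2013]
tcp_rot: [0.406, 3.114, 0.001]
wrist_force: [-0.7, 0.1, 1.1]
width: 0.999
grip_force: 0.0
```

```bash
python3 - <<'E'
from m import *
s=bot.read_state(); print(s["tool_pos"],s["tcp_rot"],s["width"])
for n in ("top","side"):
    im,d,c=grab(n); W=cloud(d,c); print(n)
    for z in (.045,.085,.115): print(z); parts(W,z-.006,z+.008,(.45,.7,.12,.3))
E
```

```text
[0.58139213 0.0521049  0.20133742] [4.05919935e-01 3.11447271e+00 1.30922939e-03] 0.9985596203239846
top
0.045
  n 363 z45.7 [555.5 183.6] [109.8  25. ] -16.5 px [182 195  20  44]
  n 68 z45.1 [559.1 262.7] [80.4 19.5] 0.4 px [157 199   8  33]
0.085
  n 137 z84.9 [558.8 191.7] [91.5  9.1] -15.2 px [181 195  12  38]
  n 46 z85.9 [548.4 249.4] [45.6 15.2] 7.0 px [159 208   7  20]
0.115
  n 67 z115.6 [557.  233.3] [51.2  8.9] -4.9 px [162 202   5  23]
  n 36 z114.7 [557.4 192.9] [48.7  4.7] -8.7 px [181 202   4  22]
side
0.045
  n 62 z45.7 [689.5 222.9] [39.1 11.6] 73.9 px [172 284  13  15]
  n 860 z44.5 [577.3 214.7] [142.7  92.5] -14.4 px [192 293  76  40]
0.085
  n 647 z84.4 [577.2 214.7] [122.4  61.6] -15.1 px [198 270  62  45]
  n 50 z85.7 [692.8 220.3] [29.4  8. ] 75.9 px [171 275  10  12]
0.115
  n 36 z112.6 [695.9 215.3] [25.2  7.5] -88.9 px [171 267   6  10]
  n 859 z114.6 [569.9 211.8] [91.7 48.8] -10.4 px [207 268  49  34]
```

Request:
{"fn": "carry_out", "kwargs": {"series": "-0.0036 0.0525 0 4.5;-0.003 0.0525 0 0;-0.003 0.0525 0 0;0 0 -0.035 0;0 0 -0.035 0;0 0 -0.02 0;0 0 -0.01 0;0 0 0 0;0 0 0 0"}}

```text
time: 34.9
tool_pos: [0.5727, 0.2096, 0.1022]
tcp_rot: [0.282, 3.127, 0.002]
wrist_force: [0.7, -0.2, 0.8]
width: 1.0
grip_force: 0.0
```

Request:
{"fn": "carry_out", "kwargs": {"series": "0 0 -0.001 0;0 0 0 0;0 0 0 0;0 0 0 0;0 0 0 0;0 0 0 0", "jaw": -1, "grip_force": 25}}

```text
time: 35.65
tool_pos: [0.5721, 0.2096, 0.1006]
tcp_rot: [0.282, 3.128, 0.001]
wrist_force: [-0.4, 0.0, 5.7]
width: 0.537
grip_force: 27.9
```

Request:
{"fn": "carry_out", "kwargs": {"series": "0 0 0.008 0;0.002 0.001 0.007 -1.5;0.003 0.001 0 -1.5;0.002 0.001 0 -1.5;0 0 0 0;0 0 -0.006 0;0 0 -0.005 0;0 0 0 0"}}

```text
time: 36.65
tool_pos: [0.5777, 0.2121, 0.1027]
tcp_rot: [-0.404, -3.114, 0.001]
wrist_force: [-0.6, -0.5, -1.8]
width: 0.534
grip_force: 27.1
```

```bash
python3 - <<'E'
from m import *
s=bot.read_state(); print(s["tool_pos"],s["tcp_rot"],s["width"])
for n in ("side",):
    im,d,c=grab(n); W=cloud(d,c); print(n)
    for z in (.045,.085,.119): print(z); parts(W,z-.006,z+.008,(.45,.67,.12,.3))
E
```

```text
[0.57772192 0.2121389  0.10267422] [-4.04255713e-01 -3.11366736e+00  1.28753288e-03] 0.5337047037415619
side
0.045
  n 852 z44.5 [577.9 215.2] [141.9  91.4] -13.8 px [192 293  76  40]
0.085
  n 55 z83.6 [627.  228.3] [32.  11.2] -27.9 px [198 285  12  12]
  n 406 z84.5 [560.9 218.5] [88.8 62. ] -13.6 px [210 289  50  27]
0.119
  n 479 z116.8 [552.9 217.3] [72.7 52. ] 86.5 px [220 271  33  30]
```

Lower the last 2–3 mm, with a 1 mm correction in x.

Request:
{"fn": "carry_out", "kwargs": {"series": "0.0012 0.0003 -0.001 0;0 0 -0.0015 0;0 0 -0.001 0;0 0 0 0"}}

```text
time: 37.2
tool_pos: [0.5799, 0.2128, 0.1006]
tcp_rot: [0.404, 3.115, 0.0]
wrist_force: [-0.5, -0.1, 0.6]
width: 0.531
grip_force: 27.2
```

Request:
{"fn": "carry_out", "kwargs": {"series": "0 0 -0.0007 0;0 0 0 0"}}

```text
time: 37.45
tool_pos: [0.5799, 0.2128, 0.1006]
tcp_rot: [0.404, 3.115, 0.0]
wrist_force: [-2.3, -0.2, 6.3]
width: 0.535
grip_force: 27.8
```

Request:
{"fn": "carry_out", "kwargs": {"series": "0 0 0 0;0 0 0 0;0 0 0.01 0;0 0 0.05 0;0 0 0.05 0;-0.02 -0.05 0.02 0;-0.02 -0.05 0 0;-0.02 -0.05 0 0;0 -0.06 0 0;0 0 0 0;0 0 0 0", "jaw": 1}}

```text
time: 38.83
tool_pos: [0.5199, 0.0027, 0.2301]
tcp_rot: [0.406, 3.114, 0.001]
wrist_force: [1.0, -0.5, 0.2]
width: 0.998
grip_force: 0.0
```

```bash
python3 - <<'E'
from m import *
s=bot.read_state(); print(s["tool_pos"],s["time"])
v=[]
for n in ("top","side"):
    im,d,c=grab(n); W=cloud(d,c); print(n); v.append(im[130:330,90:370] if n=="top" else im[110:410,160:360])
    for z in (.045,.085,.115): print(z); parts(W,z-.006,z+.008,(.45,.67,.12,.3))
    print("rack"); parts(W,.068,.082,(.3,.6,-.42,-.02),60);parts(W,.043,.056,(.3,.6,-.42,-.02),60)
    print("objs");parts(W,.02,.2,(.38,.8,.1,.5),300)
cv2.imwrite("pics/end.png",np.hstack([cv2.resize(v[0],(448,320)),cv2.resize(v[1],(213,320))]))
E
```

```text
[0.51992355 0.00271237 0.23014029] 38.825
top
0.045
  n 84 z45.4 [643.5 202.8] [76.4 15. ] 78.5 px [169 176  31  11]
  n 343 z45.3 [558.3 218.3] [97.6 91. ] -14.7 px [157 198  39  41]
0.085
  n 493 z85.5 [578.7 212.2] [120.9  59.7] -14.9 px [159 178  37  55]
0.115
  n 762 z115.5 [579.9 212.1] [90.5 47.1] -15.0 px [159 182  29  43]
rack
  n 576 z75.3 [ 548.5 -127.3] [64.6 56.8] -7.2 px [306 200  26  27]
  n 911 z74.8 [ 523.9 -298.7] [90.3 62.5] 83.8 px [371 209  38  27]
  n 868 z49.0 [ 538.  -203.8] [88.9 60.4] 82.3 px [331 205  37  27]
objs
  n 455 z82.3 [708.3 209.9] [54.6 41.7] -46.7 px [166 142  26  26]
  n 1824 z86.6 [579.4 212.6] [141.3  91. ] -14.9 px [157 176  43  63]
  n 817 z94.0 [618.1 336.1] [64.7 63.9] 26.7 px [111 177  36  30]
  n 1210 z40.4 [475.7 377.2] [123.   62.4] 26.4 px [ 96 224  42  53]
  n 637 z30.5 [439.8 223.8] [70.4 69.6] 83.9 px [164 249  29  29]
side
0.045
  n 845 z44.4 [577.4 215.4] [144.1  91. ] -13.3 px [192 293  76  40]
0.085
  n 582 z84.5 [576.9 214.3] [122.2  61.5] -14.9 px [198 282  62  33]
0.115
  n 866 z114.5 [577.7 213.7] [91.9 49.9] -15.5 px [204 267  48  35]
rack
  n 341 z74.6 [ 515.1 -297.3] [95.4 49. ] 86.5 px [299 135  23  26]
  n 518 z74.4 [ 544.9 -109.9] [93.6 61.3] 81.5 px [264 178  33  31]
  n 401 z48.4 [ 534.9 -207.7] [109.7  61.5] 81.8 px [281 160  31  31]
  n 200 z52.2 [554.8 -70.4] [79.3 47.2] 6.9 px [258 202  33  17]
objs
  n 756 z73.0 [704.3 221.8] [49.8 43.9] 68.1 px [161 265  26  40]
  n 2979 z82.4 [577.3 214.7] [143.1  92. ] -14.4 px [192 267  76  69]
  n 797 z29.3 [437.3 224.4] [71.6 71.1] 63.3 px [273 310  34  30]
  n 1246 z91.3 [614.4 343.6] [64.2 62.7] -88.8 px [174 324  35  46]
  n 1965 z39.5 [472.5 379.5] [121.9  62.7] 26.1 px [221 366  66  42]
```

View pics/end.png

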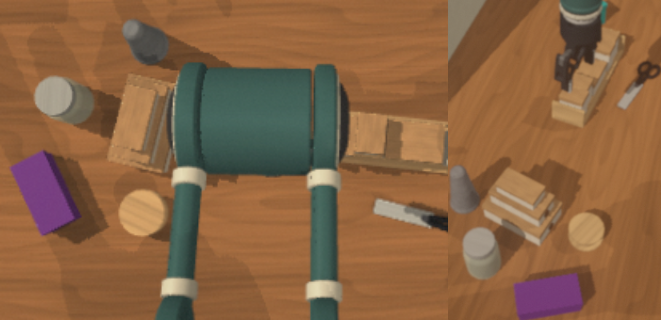

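The pile at (140,120) is centred and square to within about 1 mm and 1°. The middle box lies flat in the rack between its standing neighbours, and the jar, cone, reel and shears have not moved.

```bash
python3 -c "
from workcell import bot
print(bot.finish_job())"
```

```text
the job is handed in; nothing more can be done
None
```

The job is handed in: the middle box lies flat in the rack between its standing neighbours, and the upper and top boxes are back on the bottom box in order, centred and square to about 1 mm and 1° by the last camera readings, with about 39 s of the 72 s used.

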